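Clamp a circuit board in its test fixture

ROBOT

A 6-joint arm with a two-finger parallel gripper is mounted at the origin on the work surface. World frame = base frame: x ahead of the robot, y to its left, z up, the work surface at z = 0. Lengths are in m, angles in rad, forces in N, time in s.
With the tool pointing down it reaches from about 0.3 to 0.75 m from the base axis. Payload 8.5 kg.
Tool frame: the origin (TCP) lies midway between the tips of the shut fingers; the grasp point (between the pads) lies r.hold_point_z behind it (r.hold_point_z is the distance from the TCP to the grasp point, in m); z points along the fingers, x is the direction in which the jaws open and shut, and the axes are right-handed (so a half turn about z gives the same grasp; the last joint's range is limited). The gripper opens to 88 mm and grips with 3 to 60 N. Pads are 18 mm wide; open, the fingers measure 123 mm over their backs; the gripper's body (75 mm by 187 mm) begins 45 mm behind the grasp point.
Start: joints at [1.006, 0.381, 1.297, -0, 1.464, -0.215], TCP at [0.188, 0.517, 0.239] pointing down, gripper open.
Joint ranges: [-3.11, 3.11], [-0.89, 2.33], [0.22, 2.48], [-1.42, 4.56], [0.17, 2.85], [-2.88, 2.88]. Speed limits (rad/s): [2.39, 2.39, 3.14, 3.14, 3.14, 3.14].

INTERFACE

Orientations are given as a unit quaternion [x, y, z, w].
In Python, from rig import r gives the robot as it stands. The module is installed in compiled form; this text tells all that it offers.
- The arm moves only by the tool step_arm, never from a script. Its argument "series" is a list of rows, each an object with "translation": the shift along the tool's x, y, z normalised to -1 to 1, where 1 is 25 mm, a list of three; "rot": the turn, a rotation vector about the tool's x, y, z normalised to -1 to 1, where 1 is 4 degrees, a list of three; "grip": the opening, from 0 (shut) to 1 (fully open). A call has 1 to 10 rows; each row shifts and turns the commanded pose from where the row before left it, along the tool's axes as they then stand; what a row does not reach is not made up. A row lasts 1/8 s, in which the tool goes at most 62.5 mm and 10.7 degrees, less where a joint would pass 70% of its speed; a pose out of reach is approached as far as the arm can. A call with a number of a shift or a turn outside -1 to 1 is refused whole. A call with a gripper value outside its range is refused whole. The fingers move at their own pace and stop on an object; "force" is the grip in N (left out, the last holds). Time passes only in rows, so rows that do not move let the fingers close. It gives the time, the measured TCP pose, the force and the opening at its end, in the units of the state.
- r.get_state(): the state, without advancing time (a new reading comes with each control period).
- r.snapshot(name): name is "scene" or "top" or "wrist"; returns the picture (420x560x3 uint8, red, green, blue); there is no depth.
- r.camera_params(name): a dict with "intrinsics" (3x3 intrinsics, pixels), "dist_coeffs" ([k1, k2, p1, p2, k3] as OpenCV has them; the pictures are not rectified), "xyz" and "rotation" of the camera in the world. Camera axes: x right, y up, looking along -z (the intrinsics and any distortion apply to the point x, -y, -z); pixel columns grow to the right and rows downward; lengths in m; the calibration is good to about 2 mm. A picture is of the moment at which its call begins: read the wrist's pose just before it. camera_params takes no time and is no camera call; for the wrist camera it gives the pose at the moment of the call.
- r.sign_off(): hands the job in, once; it reports no verdict.
The state is a dict: "time": time; "joints": joint angles; "dq": joint speeds; "tau": joint torques, N m; "position": TCP position; "ee_rot": TCP orientation; "ft_force": force on the tool from outside, world axes, zero at the start; "moment": the same for the moment, N m; "grip_width": opening from 0.0 (shut) to 1.0 (fully open).
Only numpy, scipy, OpenCV 4.12 (cv2) and the standard library are available. Lean on these libraries where they do the work, as an engineer would, in place of code of your own. Each camera call takes 0.05 s, during which the arm holds its last target.

TASK

Clamp the circuit board in its fixture by gentle pushing with the outside of the fingers, without squeezing or lifting anything: push the steel clamp strap sideways with a finger, swinging it over the board until it rests against its stop post, and then push the upright cam lever on top of the strap fully down. Leave the board in its nest, do not move the jar, display module and screwdriver lying around, and back away at the end.

Things in the scene. Friction and masses are not known exactly. Their poses are not given: they have to be found in the camera images.
- fixture: Fixed aluminium base plate 130 x 200 x 12 mm. Origin: centre of its underside; z up. A steel pivot post (28 mm across) stands at local x 0, y +80 mm. A steel stop post (16 x 20 mm, top 86 mm above the bench) stands at local x +19.5, y -76 mm. The board's nest (four guides, tops 24 mm above the bench) is centred at local x 0, y +10 mm.
- strap (a joint): Swing of the clamp strap about the vertical pivot post, rad: 0 is fully swung out (the strap then points along local (-0.946, +0.323) of the fixture, out beyond the -x side), growing counter-clockwise seen from above to 1.9, where the strap lies across the board along the fixture's -y, against the stop post. It starts between 0 and 0.6, turns with a friction of about 0.12 N m and stays where it is left.
- strap_pivot (a point): Point on the strap's pivot axis at the height of the strap's top face (80 mm above the bench). A bolt head stands 6 mm above it.
- strap_end (a point): Middle of the end edge of the strap's top face, 160 mm from the pivot axis. The strap is a flat steel bar 20 mm wide and 14 mm tall, underside 66 mm and top 80 mm above the bench; it is free to be pushed on its side faces, best near this end, beyond the board: the arc that the end runs along passes over nothing higher than 24 mm until the stop post, which stands on the far side of the strap. The strap's local x axis (this point's x axis) points from the pivot to this end.
- lever (a joint): Cam lever on top of the strap, rad: 0 is upright, growing to 1.45 when it is fully down, lying along the strap with its tip towards the pivot post. It starts between 0 and 0.25, needs about 3 to 4 N at the tip, and stays where it is left. Going down, it drives a rubber pad under the strap onto the board's heat sink.
- lever_pivot (a point): Hinge axis of the cam lever, on the strap's centre line 70 mm from the strap's pivot axis, 92 mm above the bench. The axis is level and across the strap; the cheeks on each side end 98 mm above the bench and are 25 mm wide over all.
- lever_tip (a point): End of the cam lever, 65 mm from its hinge axis (about 157 mm above the bench when upright, 100 mm when down). The lever is a bar 8 mm thick and 14 mm wide with a round black end 18 mm thick.
- pad: Round rubber pad 18 mm across under the strap, below the lever hinge; origin at the centre of its underside. About 5.5 mm above the heat sink while the lever is up; pressed on it when the lever is down.
- board: Loose green circuit board 90 x 70 x 3 mm with a black finned heat sink 52 x 46 mm in its middle (top 46 mm above the bench), resting in the nest of the fixture. Origin: centre of its underside, 18 mm above the bench. Not to be lifted.
- jar: Bystander: clear plastic jar, 48 mm across, 60 mm tall; origin at the centre of its underside.
- display: Bystander: display module, 36 x 80 x 15 mm, lying flat; origin at the centre of its underside.
- screwdriver: Bystander: screwdriver about 150 mm long lying on the bench beyond the fixture, roughly parallel to its long side; origin near its middle.

How it is judged:
By the outcome, as a careful person would: the job done as asked, in the order asked, and still so for the second after the job is handed in, with the robot touching nothing.
It also fails if it takes over 48 s, if anything falls off the work surface, if the arm or the gripper's body presses on something with over 40 N, if the wrist force passes 120 N, or if a joint passes its speed limit or range.

## Working session

There is one attempt and no reset: what is moved stays moved. The work goes in short steps, Python scripts to look and compute and a tool call to move; the robot and the scene stay as the last step left them, time stands still between calls to the robot, and variables do not carry over. Pictures are saved under pics/ and viewed, and the job is handed in when it is done.

Besides the shell and the picture viewer there is one more tool, called after ">>>" as name([rows], argument=value, ...), one row to a line, values as JSON. step_arm: Moves the arm, as the interface text tells. Its arguments: {"type":"object","properties":{"series":{"type":"array"},"force":{"type":"number"}},"required":["series"]}

```bash
mkdir -p pics
python3 - <<'E'
from rig import r
import cv2,numpy as np
s=r.get_state();print(s, r.hold_point_z)
for n in("scene","top"):
    im=r.snapshot(n);cv2.imwrite(f"pics/{n}0.png",im[:,:,::-1]);p=r.camera_params(n);print(n,p)
E
```

```text
{'time': 0.0, 'joints': array([ 1.00571196e+00,  3.81167278e-01,  1.29826530e+00,  3.51603132e-05,
        1.46359284e+00, -2.15308061e-01]), 'dq': array([9.36344926e-04, 2.09040129e-03, 7.17945497e-04, 6.78996795e-04,
       1.55729314e-03, 3.21928291e-05]), 'tau': array([ 4.91291994e-04, -4.37942183e+01, -2.24556023e+01,  7.14388839e-02,
        3.52791022e-02, -9.59737463e-05]), 'position': array([0.18832048, 0.51645236, 0.23815166]), 'ee_rot': array([ 8.19356619e-01,  5.73283714e-01, -6.67890850e-04,  2.59672320e-04]), 'ft_force': array([ 0.62636908,  0.13490987, -0.21708672]), 'moment': array([-0.03155701,  0.02976045, -0.06286151]), 'grip_width': 1.0041145007598933} 0.0187
scene {'intrinsics': array([[507.27971387,   0.        , 279.87332679],
       [  0.        , 507.27971387, 215.69654331],
       [  0.        ,   0.        ,   1.        ]]), 'dist_coeffs': array([-0.13875696,  0.        ,  0.        ,  0.        ,  0.        ]), 'xyz': array([1.03115332, 0.37390523, 0.88710501]), 'rotation': array([0.13617157, 0.26409254, 0.84552829, 0.44361509])}
top {'intrinsics': array([[446.85346518,   0.        , 276.12941755],
       [  0.        , 446.85346518, 211.74022634],
       [  0.        ,   0.        ,   1.        ]]), 'dist_coeffs': array([-0.06133789,  0.        ,  0.        ,  0.        ,  0.        ]), 'xyz': array([0.38888735, 0.05974508, 1.05991614]), 'rotation': array([-0.08349679,  0.0818496 ,  0.70741834, -0.69705683])}
```

View pics/scene0.png

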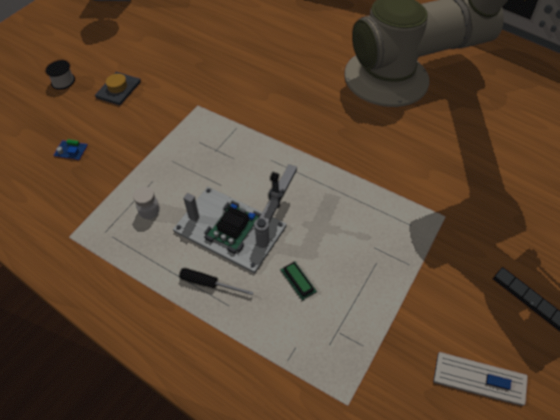

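View pics/top0.png

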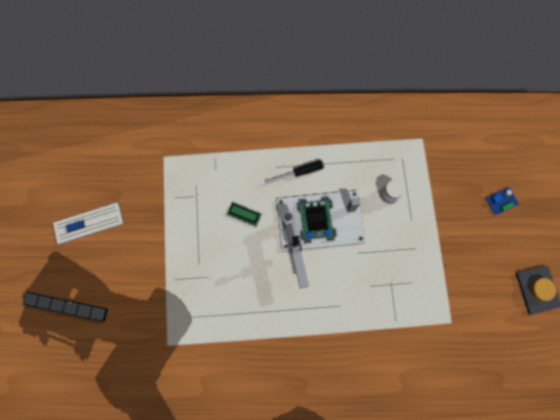

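```bash
python3 - <<'E'
import cv2
a=cv2.imread("pics/top0.png")[150:300,220:420];cv2.imwrite("pics/top0z.png",cv2.resize(a,None,fx=4,fy=4,interpolation=cv2.INTER_CUBIC))
a=cv2.imread("pics/scene0.png")[155:310,120:320];cv2.imwrite("pics/scene0z.png",cv2.convertScaleAbs(cv2.resize(a,None,fx=3.8,fy=3.8,interpolation=cv2.INTER_CUBIC),alpha=1.4))
E
cat > h.py <<'E'
import numpy as np,cv2
from scipy.spatial.transform import Rotation as R
def proj(p,P):
    P=np.atleast_2d(P).astype(float)
    c=R.from_quat(p["rotation"]).inv().apply(P-p["xyz"]);c=c*[1,-1,-1]
    return cv2.projectPoints(c,np.zeros(3),np.zeros(3),p["intrinsics"],p["dist_coeffs"])[0][:,0]
def back(p,uv,z):
    x=cv2.undistortPoints(np.array(uv,float).reshape(-1,1,2),p["intrinsics"],p["dist_coeffs"])[:,0]
    d=R.from_quat(p["rotation"]).apply(np.c_[x[:,0],-x[:,1],-np.ones(len(x))])
    return p["xyz"]+d*((z-p["xyz"][2])/d[:,2])[:,None]
E
```

```text
(no output)
```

View pics/top0z.png

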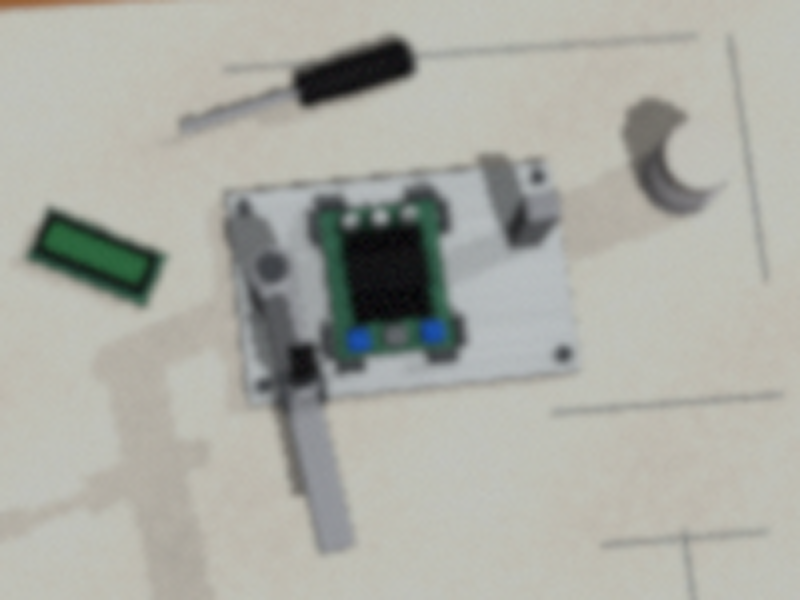

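View pics/scene0z.png

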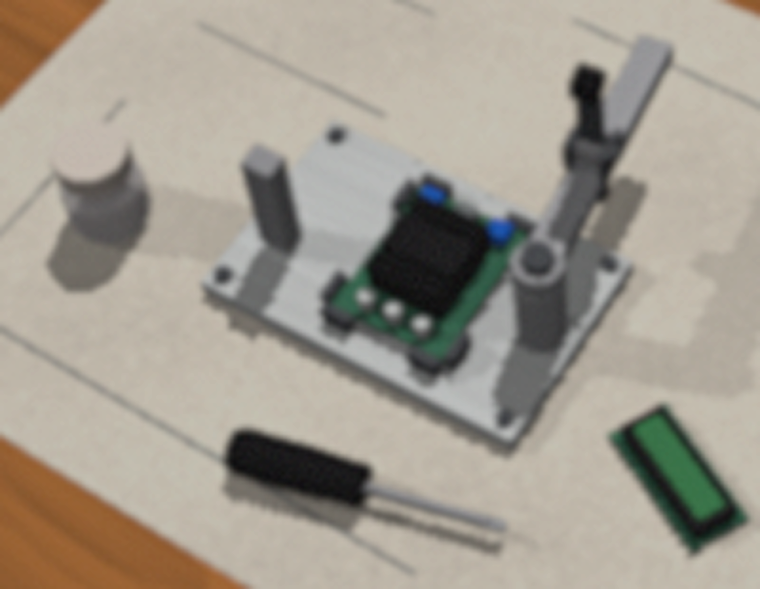

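```bash
cat >> h.py <<'E'
def uz(u,x0,y0,f): u=np.array(u,float); return (u+.5)/f-.5+[x0,y0]
E
python3 - <<'E'
from rig import r
from h import *
from scipy.optimize import least_squares
T=r.camera_params("top");S=r.camera_params("scene")
tp=uz([(228,190),(548,158),(580,368),(245,405),(272,268),(338,550)],220,150,4)
sp=uz([(335,125),(633,262),(510,445),(207,284),(540,253),(655,45)],120,155,3.8)
def pts(q):
    x,y,a,s=q
    loc=np.array([(65,100,12),(65,-100,12),(-65,-100,12),(-65,100,12),(0,80,86)])/1e3
    b=np.arctan2(.323,-.946)+s
    loc=np.vstack([loc,[.16*np.cos(b),.08+.16*np.sin(b),.08]])
    return np.c_[loc[:,:2]@np.array([[np.cos(a),np.sin(a)],[-np.sin(a),np.cos(a)]])+[x,y],loc[:,2]]
def f(q):
    P=pts(q);
    Q=P[[2,3,0,1,4,5]]
    return np.r_[(proj(T,P)-tp).ravel(),(proj(S,Q)-sp).ravel()]
print(back(T,tp[:4],.012))
o=least_squares(f,[.45,0.,.1,.3],loss='soft_l1');print(o.x,f(o.x).reshape(-1,2).round(1));print(pts(o.x).round(4))
x,y,a,s=o.x
print("stop",(x+np.cos(a)*.0195+np.sin(a)*.076, y+np.sin(a)*.0195-np.cos(a)*.076))
# lever tip
print(back(T,uz([(305,362)],220,150,4),.15), back(S,uz([(588,80)],120,155,3.8),.15))
for z in(.0,.06):print("jar",back(T,uz([(670,155),(685,205)],220,150,4),z)[:,:2])
print('disp',back(T,uz([(50,208),(28,258),(165,258),(148,305)],220,150,4),.015)[:,:2])
st=r.get_state();Rm=R.from_quat(st["ee_rot"]).as_matrix();print(Rm)
E
```

```text
[[ 0.67559196  0.05866607  0.012     ]
 [ 0.69291939 -0.13712985  0.012     ]
 [ 0.56285104 -0.1489425   0.012     ]
 [ 0.54387744  0.05053826  0.012     ]]
[ 0.61847484 -0.04347105  0.08839399  0.45429759] [[-1.3  0.5]
 [ 0.1  0.3]
 [-0.   0.1]
 [ 0.1 -0.4]
 [-0.6 -0.7]
 [-0.2 -0.6]
 [-0.6 -1.6]
 [ 0.6 -0.3]
 [ 0.5 -0.3]
 [-2.2 -0.2]
 [-0.5  0.9]
 [ 0.3 -1.9]]
[[ 0.6744  0.0619  0.012 ]
 [ 0.692  -0.1373  0.012 ]
 [ 0.5626 -0.1488  0.012 ]
 [ 0.5449  0.0504  0.012 ]
 [ 0.6114  0.0362  0.086 ]
 [ 0.4551  0.0023  0.08  ]]
stop (np.float64(0.6446079079685533), np.float64(-0.11745288971283238))
[[0.54534162 0.02044294 0.15      ]] [[0.54648224 0.02213108 0.15      ]]
jar [[ 0.69726675 -0.21534276]
 [ 0.66514249 -0.2222856 ]]
jar [[ 0.67980993 -0.19977052]
 [ 0.64950417 -0.20632033]]
disp [[0.66516644 0.16649658]
 [0.63430289 0.1794687 ]
 [0.63305328 0.09710465]
 [0.60440842 0.10743631]]
[[ 3.42756966e-01  9.39423888e-01 -6.49091244e-04]
 [ 9.39423296e-01 -3.42757497e-01 -1.08149755e-03]
 [-1.23846553e-03 -2.39080616e-04 -9.99999205e-01]]
```

```bash
cat >> h.py <<'E'
import json
PIV=np.array([.6114,.0362]);YAW=.0884;S0=.454
def udir(s):
    b=np.arctan2(.323,-.946)+s+YAW
    return np.array([np.cos(b),np.sin(b)])
def nd(s):
    u=udir(s);return np.array([-u[1],u[0]])
def swing(s,off,rr=.148):  # tool centre with back-face offset off from strap centreline ; tool x along +n
    return PIV+rr*udir(s)-nd(s)*off
def plan(p,q,wps,g=0):
    """wps: (xyz, yaw of tool x, nrows). prints rows"""
    p=np.array(p);Rr=R.from_quat(q);out=[]
    for tgt,yaw,n in wps:
        c,s=np.cos(yaw),np.sin(yaw)
        Rt=R.from_matrix(np.array([[c,s,0],[s,-c,0],[0,0,-1]]).T)
        for k in range(n):
            d=(np.array(tgt)-p)/(n-k);dr=(Rr.inv()*Rt).as_rotvec()/(n-k)
            t=np.round(Rr.inv().apply(d)/.025,2);w=np.round(np.degrees(dr)/4,2)
            if max(abs(t).max(),abs(w).max())>1: print("CLIP",t,w)
            t=t.clip(-1,1);w=w.clip(-1,1)
            out.append({"translation":(t+0.).tolist(),"rot":(w+0.).tolist(),"grip":g})
            p=p+Rr.apply(t*.025);Rr=Rr*R.from_rotvec(np.radians(w*4))
    for i in range(0,len(out),10):print(json.dumps(out[i:i+10]),"\n")
    print(p,Rr.as_quat())
E
python3 - <<'E'
from rig import r
from h import *
s=r.get_state()
u=udir(S0);n=nd(S0);yaw=np.arctan2(n[1],n[0]);print(u,n,np.degrees(yaw))
t=swing(S0,.045);print(t)
# pure z rotation cw first: use rounds
plan(s["position"],s["ee_rot"],[((*t,.235),yaw,38)])
E
```

```text
[-0.97732213 -0.21175799] [ 0.21175799 -0.97732213] -77.77460497279039
[0.45722721 0.04883931]
[{"translation": [-0.37, 0.43, 0.0], "rot": [0.0, 0.0, 0.97], "grip": 0}, {"translation": [-0.34, 0.46, 0.0], "rot": [0.0, 0.0, 0.97], "grip": 0}, {"translation": [-0.3, 0.48, 0.0], "rot": [0.0, 0.0, 0.97], "grip": 0}, {"translation": [-0.27, 0.5, 0.0], "rot": [0.0, 0.0, 0.97], "grip": 0}, {"translation": [-0.24, 0.52, 0.0], "rot": [0.0, 0.0, 0.97], "grip": 0}, {"translation": [-0.2, 0.53, 0.0], "rot": [0.0, 0.0, 0.97], "grip": 0}, {"translation": [-0.16, 0.54, 0.0], "rot": [0.0, 0.0, 0.97], "grip": 0}, {"translation": [-0.13, 0.55, 0.0], "rot": [0.0, 0.0, 0.97], "grip": 0}, {"translation": [-0.09, 0.56, 0.0], "rot": [0.0, 0.0, 0.97], "grip": 0}, {"translation": [-0.05, 0.57, 0.0], "rot": [0.0, 0.0, 0.97], "grip": 0}] 

[{"translation": [-0.01, 0.57, 0.01], "rot": [0.0, 0.0, 0.97], "grip": 0}, {"translation": [0.03, 0.57, 0.0], "rot": [0.0, 0.0, 0.97], "grip": 0}, {"translation": [0.06, 0.56, 0.01], "rot": [0.0, 0.0, 0.97], "grip": 0}, {"translation": [0.1, 0.56, 0.0], "rot": [0.0, 0.0, 0.9
[... 1167 characters left out ...]
ip": 0}] 

[{"translation": [0.55, 0.13, 0.01], "rot": [0.0, 0.0, 0.98], "grip": 0}, {"translation": [0.56, 0.09, 0.0], "rot": [0.0, 0.0, 0.97], "grip": 0}, {"translation": [0.56, 0.06, 0.01], "rot": [0.0, 0.0, 0.98], "grip": 0}, {"translation": [0.57, 0.02, 0.0], "rot": [0.0, 0.0, 0.97], "grip": 0}, {"translation": [0.57, -0.02, 0.01], "rot": [0.0, 0.0, 0.98], "grip": 0}, {"translation": [0.56, -0.06, 0.0], "rot": [0.0, 0.0, 0.97], "grip": 0}, {"translation": [0.56, -0.1, 0.01], "rot": [0.01, -0.01, 0.98], "grip": 0}, {"translation": [0.55, -0.14, 0.0], "rot": [0.0, 0.0, 0.97], "grip": 0}] 

[0.45718142 0.0487911  0.23504737] [ 7.78435124e-01 -6.27725049e-01 -1.54545399e-05  1.41815512e-04]
```

>>> step_arm([
  {"translation":[-0.37,0.43,0],"rot":[0,0,0.97],"grip":0},
  {"translation":[-0.34,0.46,0],"rot":[0,0,0.97],"grip":0},
  {"translation":[-0.3,0.48,0],"rot":[0,0,0.97],"grip":0},
  {"translation":[-0.27,0.5,0],"rot":[0,0,0.97],"grip":0},
  {"translation":[-0.24,0.52,0],"rot":[0,0,0.97],"grip":0},
  {"translation":[-0.2,0.53,0],"rot":[0,0,0.97],"grip":0},
  {"translation":[-0.16,0.54,0],"rot":[0,0,0.97],"grip":0},
  {"translation":[-0.13,0.55,0],"rot":[0,0,0.97],"grip":0},
  {"translation":[-0.09,0.56,0],"rot":[0,0,0.97],"grip":0},
  {"translation":[-0.05,0.57,0],"rot":[0,0,0.97],"grip":0},
], force=10)

```text
time: 1.35
position: [0.2592, 0.3929, 0.2385]
ee_rot: [0.964, 0.267, -0.0, 0.0]
ft_force: [-0.4, 0.3, -0.1]
grip_width: 0.008
```

>>> step_arm([
  {"translation":[-0.01,0.57,0.01],"rot":[0,0,0.97],"grip":0},
  {"translation":[0.03,0.57,0],"rot":[0,0,0.97],"grip":0},
  {"translation":[0.06,0.56,0.01],"rot":[0,0,0.97],"grip":0},
  {"translation":[0.1,0.56,0],"rot":[0,0,0.97],"grip":0},
  {"translation":[0.14,0.55,0.01],"rot":[0,0,0.97],"grip":0},
  {"translation":[0.18,0.54,0],"rot":[0,0,0.97],"grip":0},
  {"translation":[0.21,0.53,0.01],"rot":[0,0,0.97],"grip":0},
  {"translation":[0.25,0.51,0],"rot":[0,0,0.97],"grip":0},
  {"translation":[0.28,0.49,0.01],"rot":[0,0,0.97],"grip":0},
  {"translation":[0.31,0.47,0],"rot":[0,0,0.97],"grip":0},
])

```text
time: 2.6
position: [0.3302, 0.2696, 0.2375]
ee_rot: [0.998, -0.069, -0.0, 0.0]
ft_force: [0.2, -0.5, -0.2]
grip_width: 0.008
```

>>> step_arm([
  {"translation":[0.35,0.45,0.01],"rot":[0,0,0.97],"grip":0},
  {"translation":[0.38,0.43,0],"rot":[0,0,0.97],"grip":0},
  {"translation":[0.4,0.4,0.01],"rot":[0,0,0.97],"grip":0},
  {"translation":[0.43,0.37,0],"rot":[0,0,0.97],"grip":0},
  {"translation":[0.45,0.34,0.01],"rot":[0,0,0.98],"grip":0},
  {"translation":[0.48,0.31,0],"rot":[0,0,0.97],"grip":0},
  {"translation":[0.5,0.28,0.01],"rot":[0,0,0.98],"grip":0},
  {"translation":[0.51,0.24,0],"rot":[0,0,0.97],"grip":0},
  {"translation":[0.53,0.21,0.01],"rot":[0,0,0.98],"grip":0},
  {"translation":[0.54,0.17,0],"rot":[0,0,0.97],"grip":0},
])

```text
time: 3.85
position: [0.401, 0.1464, 0.2362]
ee_rot: [0.918, -0.397, -0.0, 0.0]
ft_force: [-0.1, 1.0, 0.2]
grip_width: 0.007
```

>>> step_arm([
  {"translation":[0.55,0.13,0.01],"rot":[0,0,0.98],"grip":0},
  {"translation":[0.56,0.09,0],"rot":[0,0,0.97],"grip":0},
  {"translation":[0.56,0.06,0.01],"rot":[0,0,0.98],"grip":0},
  {"translation":[0.57,0.02,0],"rot":[0,0,0.97],"grip":0},
  {"translation":[0.57,-0.02,0.01],"rot":[0,0,0.98],"grip":0},
  {"translation":[0.56,-0.06,0],"rot":[0,0,0.97],"grip":0},
  {"translation":[0.56,-0.1,0.01],"rot":[0,0,0.98],"grip":0},
  {"translation":[0.55,-0.14,0],"rot":[0,0,0.97],"grip":0},
])

```text
time: 4.85
position: [0.4577, 0.0481, 0.2352]
ee_rot: [0.777, -0.629, -0.0, 0.0]
ft_force: [-0.6, 0.3, 0.3]
grip_width: 0.003
```

Run:
```python
from rig import r
from h import *
s=r.get_state();print(s["time"],s["position"],s["ee_rot"],s["ft_force"],s["grip_width"],s["joints"])
im=r.snapshot("scene");cv2.imwrite("pics/scene1.png",im[:,:,::-1])
im=r.snapshot("wrist");cv2.imwrite("pics/wrist1.png",im[:,:,::-1])
```

```text
4.85 [0.45765536 0.04810282 0.23519886] [ 7.77034094e-01 -6.29458507e-01 -4.26463557e-05  4.04697490e-05] [-0.64307808  0.34739536  0.34348087] 0.002779069444118376 [-1.53458352e-01  2.26024502e-01  1.53744377e+00 -2.75234342e-05
  1.37823882e+00  1.20825921e+00]
```

View pics/scene1.png

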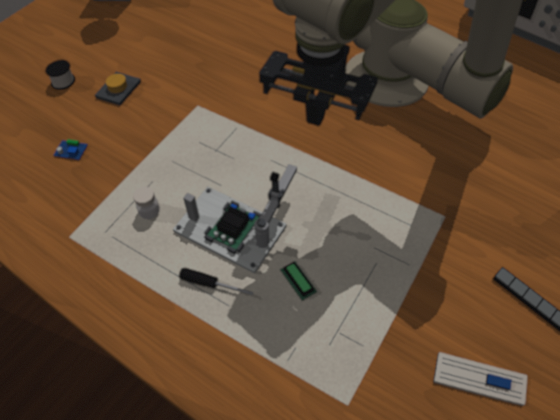

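View pics/wrist1.png

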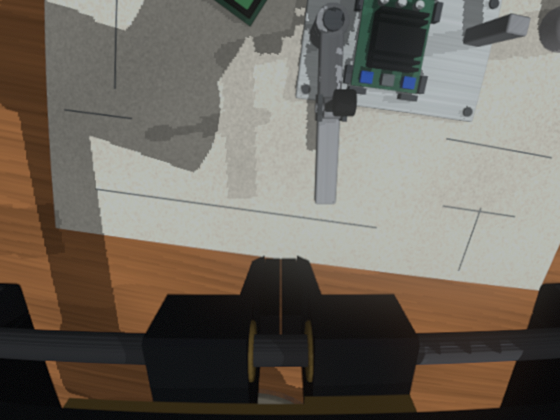

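Run:
```python
from rig import r
from h import *
W=r.camera_params("wrist")
e=back(W,[(326,203)],.08)[0];b=back(W,[(332,18)],.086)[0];print(e,b)
d=e-b;print(np.linalg.norm(d[:2]),np.degrees(np.arctan2(d[1],d[0])),np.degrees(np.arctan2(*udir(S0)[::-1])))
print(back(W,[(296,98),(472,120)],.012))
s=r.get_state();print(proj(r.camera_params("scene"),s["position"]))
n=nd(S0);yaw=np.arctan2(n[1],n[0]);t=swing(S0,.043)
plan(s["position"],s["ee_rot"],[((*t,.068),yaw,8)])
```

```text
[0.45314778 0.00226992 0.08      ] [0.60755794 0.03753864 0.086     ]
0.15838681204268903 -167.13382342148637 -167.7746049727904
[[ 0.54110997  0.0486126   0.012     ]
 [ 0.5619581  -0.14766232  0.012     ]]
[[313.66833416 120.77880549]]
[{"translation": [0.0, 0.0, 0.84], "rot": [0.0, 0.0, -0.01], "grip": 0}, {"translation": [0.0, 0.0, 0.83], "rot": [0.0, 0.0, -0.01], "grip": 0}, {"translation": [0.01, 0.0, 0.84], "rot": [0.0, 0.0, 0.0], "grip": 0}, {"translation": [0.0, 0.0, 0.83], "rot": [0.0, 0.0, -0.01], "grip": 0}, {"translation": [0.01, 0.0, 0.84], "rot": [0.0, 0.0, 0.0], "grip": 0}, {"translation": [0.0, 0.01, 0.83], "rot": [0.0, 0.0, -0.01], "grip": 0}, {"translation": [0.01, 0.0, 0.84], "rot": [0.0, 0.0, 0.0], "grip": 0}, {"translation": [0.0, 0.01, 0.83], "rot": [0.0, 0.0, -0.01], "grip": 0}] 

[0.45757496 0.04695824 0.06810771] [ 7.78407622e-01 -6.27759164e-01  4.48982424e-05  6.59363920e-05]
```

>>> step_arm([
  {"translation":[0,0,0.84],"rot":[0,0,0],"grip":0},
  {"translation":[0,0,0.83],"rot":[0,0,0],"grip":0},
  {"translation":[0,0,0.84],"rot":[0,0,0],"grip":0},
  {"translation":[0,0,0.83],"rot":[0,0,0],"grip":0},
  {"translation":[0,0,0.84],"rot":[0,0,0],"grip":0},
  {"translation":[0,0,0.83],"rot":[0,0,0],"grip":0},
  {"translation":[0,0,0.84],"rot":[0,0,0],"grip":0},
  {"translation":[0,0,0.83],"rot":[0,0,0],"grip":0},
])

```text
time: 5.95
position: [0.4572, 0.0492, 0.0677]
ee_rot: [0.779, -0.628, 0.0, -0.0]
ft_force: [0.1, 0.3, -0.7]
grip_width: 0.007
```

Run:
```python
from rig import r
from h import *
s=r.get_state();print(s["time"],s["position"],s["ee_rot"],s["ft_force"])
im=r.snapshot("wrist");cv2.imwrite("pics/wrist2.png",im[:,:,::-1])
W=[]
off0=.043;n0=6
wp=[]
# close in to .027 then follow
t=swing(S0,.030);n=nd(S0);wp.append(((*t,.068),np.arctan2(n[1],n[0]),2))
N=26
for k in range(1,N+1):
    sg=S0+(1.88-S0)*k/N   # stay slightly short of stop at off .022
    t=swing(sg,.026);n=nd(sg);wp.append(((*t,.068),np.arctan2(n[1],n[0]),1))
plan(s["position"],s["ee_rot"],wp)
```

```text
5.95 [0.45719521 0.04918981 0.06768519] [ 7.78605250e-01 -6.27514029e-01  3.93343153e-05 -7.50515549e-05] [ 0.09699905  0.26409806 -0.70324817]
[{"translation": [0.31, 0.0, -0.01], "rot": [0.0, 0.0, 0.01], "grip": 0}, {"translation": [0.3, 0.0, 0.0], "rot": [0.0, 0.0, 0.0], "grip": 0}, {"translation": [0.49, 0.05, 0.0], "rot": [0.0, 0.0, -0.79], "grip": 0}, {"translation": [0.33, 0.05, 0.0], "rot": [0.0, 0.0, -0.78], "grip": 0}, {"translation": [0.32, 0.05, 0.0], "rot": [0.0, 0.0, -0.79], "grip": 0}, {"translation": [0.33, 0.04, 0.0], "rot": [0.0, 0.0, -0.78], "grip": 0}, {"translation": [0.32, 0.05, 0.0], "rot": [0.0, 0.0, -0.79], "grip": 0}, {"translation": [0.33, 0.05, 0.0], "rot": [0.0, 0.0, -0.78], "grip": 0}, {"translation": [0.33, 0.05, 0.0], "rot": [0.0, 0.0, -0.79], "grip": 0}, {"translation": [0.32, 0.05, 0.0], "rot": [0.0, 0.0, -0.78], "grip": 0}] 

[{"translation": [0.33, 0.04, 0.0], "rot": [0.0, 0.0, -0.79], "grip": 0}, {"translation": [0.32, 0.05, 0.0], "rot": [0.0, 0.0, -0.79], "grip": 0}, {"translation": [0.33, 0.05, 0.0], "rot": [0.0, 0.0, -0.78], "grip": 0}, {"trans
[... 496 characters left out ...]
p": 0}] 

[{"translation": [0.33, 0.05, 0.0], "rot": [0.0, 0.0, -0.79], "grip": 0}, {"translation": [0.33, 0.04, 0.0], "rot": [0.0, 0.0, -0.78], "grip": 0}, {"translation": [0.32, 0.05, 0.0], "rot": [0.0, 0.0, -0.79], "grip": 0}, {"translation": [0.33, 0.05, 0.0], "rot": [0.0, 0.0, -0.78], "grip": 0}, {"translation": [0.32, 0.05, 0.0], "rot": [0.0, 0.0, -0.79], "grip": 0}, {"translation": [0.33, 0.05, 0.0], "rot": [0.0, 0.0, -0.78], "grip": 0}, {"translation": [0.33, 0.04, 0.0], "rot": [0.0, 0.0, -0.79], "grip": 0}, {"translation": [0.32, 0.05, 0.0], "rot": [0.0, 0.0, -0.79], "grip": 0}] 

[ 0.59555173 -0.11317162  0.06794574] [ 9.99407128e-01  3.44294217e-02  7.88378155e-05 -3.10567723e-05]
```

View pics/wrist2.png

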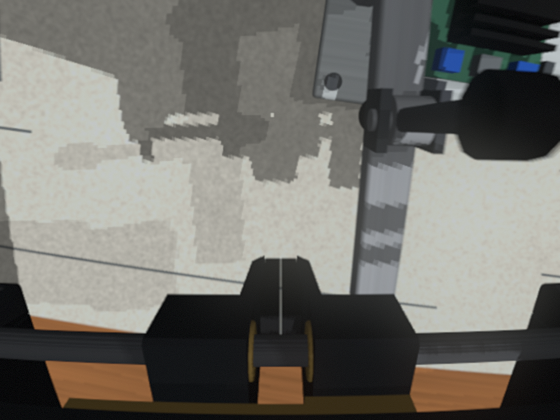

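>>> step_arm([
  {"translation":[0.31,0,0],"rot":[0,0,0],"grip":0},
  {"translation":[0.3,0,0],"rot":[0,0,0],"grip":0},
  {"translation":[0.49,0.05,0],"rot":[0,0,-0.79],"grip":0},
  {"translation":[0.33,0.05,0],"rot":[0,0,-0.78],"grip":0},
  {"translation":[0.32,0.05,0],"rot":[0,0,-0.79],"grip":0},
  {"translation":[0.33,0.04,0],"rot":[0,0,-0.78],"grip":0},
  {"translation":[0.32,0.05,0],"rot":[0,0,-0.79],"grip":0},
  {"translation":[0.33,0.05,0],"rot":[0,0,-0.78],"grip":0},
  {"translation":[0.33,0.05,0],"rot":[0,0,-0.79],"grip":0},
  {"translation":[0.32,0.05,0],"rot":[0,0,-0.78],"grip":0},
])

```text
time: 7.25
position: [0.4783, -0.0339, 0.0691]
ee_rot: [0.897, -0.443, 0.001, -0.0]
ft_force: [0.3, 1.5, -0.5]
grip_width: 0.009
```

Run:
```python
from rig import r
from h import *
s=r.get_state();print(s["time"],s["position"],s["ee_rot"],s["ft_force"])
im=r.snapshot("wrist");cv2.imwrite("pics/wrist3.png",im[:,:,::-1])
```

```text
7.25 [ 0.47833454 -0.03385915  0.06906005] [ 8.96642804e-01 -4.42754257e-01  5.72706652e-04 -1.50568404e-04] [ 0.32615679  1.5327925  -0.53932069]
```

View pics/wrist3.png

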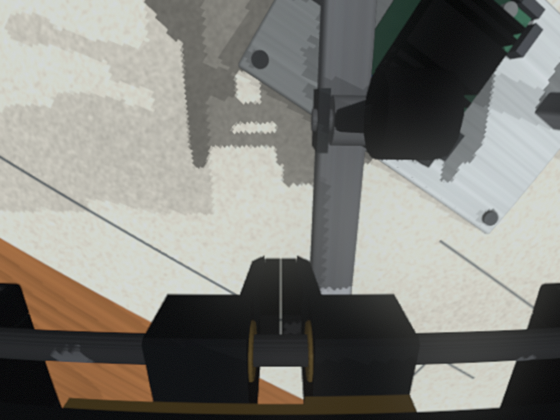

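>>> step_arm([
  {"translation":[0.33,0.04,0],"rot":[0,0,-0.79],"grip":0},
  {"translation":[0.32,0.05,0],"rot":[0,0,-0.79],"grip":0},
  {"translation":[0.33,0.05,0],"rot":[0,0,-0.78],"grip":0},
  {"translation":[0.33,0.05,0],"rot":[0,0,-0.79],"grip":0},
  {"translation":[0.32,0.05,0],"rot":[0,0,-0.78],"grip":0},
  {"translation":[0.33,0.05,0],"rot":[0,0,-0.79],"grip":0},
  {"translation":[0.33,0.04,0],"rot":[0,0,-0.78],"grip":0},
  {"translation":[0.32,0.05,0],"rot":[0,0,-0.79],"grip":0},
  {"translation":[0.33,0.05,0],"rot":[0,0,-0.79],"grip":0},
  {"translation":[0.32,0.05,0],"rot":[0,0,-0.78],"grip":0},
])

```text
time: 8.55
position: [0.5338, -0.093, 0.0689]
ee_rot: [0.983, -0.184, 0.0, 0.0]
ft_force: [-1.0, 1.1, 1.1]
grip_width: 0.005
```

>>> step_arm([
  {"translation":[0.33,0.05,0],"rot":[0,0,-0.79],"grip":0},
  {"translation":[0.33,0.04,0],"rot":[0,0,-0.78],"grip":0},
  {"translation":[0.32,0.05,0],"rot":[0,0,-0.79],"grip":0},
  {"translation":[0.33,0.05,0],"rot":[0,0,-0.78],"grip":0},
  {"translation":[0.32,0.05,0],"rot":[0,0,-0.79],"grip":0},
  {"translation":[0.33,0.05,0],"rot":[0,0,-0.78],"grip":0},
])

```text
time: 9.3
position: [0.5796, -0.1112, 0.069]
ee_rot: [1.0, -0.02, 0.0, 0.0]
ft_force: [-1.4, 1.4, -0.0]
grip_width: 0.008
```

Run:
```python
from rig import r
from h import *
s=r.get_state();print(s["time"],s["position"],s["ee_rot"],s["ft_force"])
im=r.snapshot("wrist");cv2.imwrite("pics/wrist4.png",im[:,:,::-1])
W=r.camera_params("wrist");q=R.from_quat(s["ee_rot"]).inv();print(q.apply(W["xyz"]-s["position"]))
wp=[]
for sg in (1.84,1.87,1.90):
    t=swing(sg,.026);n=nd(sg);wp.append(((*t,.068),np.arctan2(n[1],n[0]),1))
plan(s["position"],s["ee_rot"],wp)
```

```text
9.3 [ 0.57962741 -0.11116548  0.06895911] [ 9.99794553e-01 -2.02680795e-02  2.28693762e-04  6.05835672e-05] [-1.40091199  1.42477786 -0.00848037]
[-0.00146297 -0.08461177 -0.14509654]
[{"translation": [0.4, 0.04, 0.04], "rot": [0.0, -0.01, -0.99], "grip": 0}, {"translation": [0.18, 0.03, 0.0], "rot": [0.0, 0.0, -0.43], "grip": 0}, {"translation": [0.18, 0.02, 0.0], "rot": [0.0, 0.0, -0.43], "grip": 0}] 

[ 0.59862027 -0.11342679  0.06796173] [ 9.99018565e-01  4.42931971e-02 -1.24247683e-04  5.76720929e-05]
```

View pics/wrist4.png

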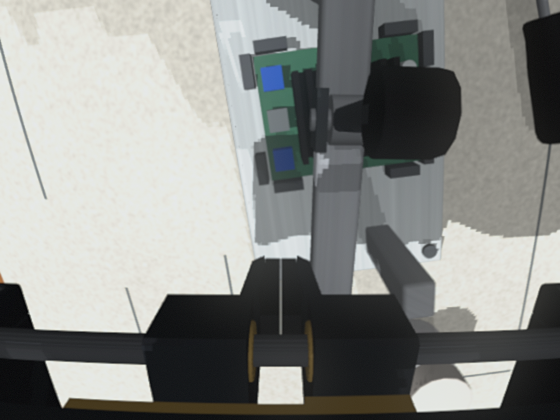

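>>> step_arm([
  {"translation":[0.4,0.04,0.04],"rot":[0,0,-0.99],"grip":0},
  {"translation":[0.18,0.03,0],"rot":[0,0,-0.43],"grip":0},
  {"translation":[0.18,0.02,0],"rot":[0,0,-0.43],"grip":0},
  {"translation":[0.06,0,0],"rot":[0,0,0],"grip":0},
])

```text
time: 9.85
position: [0.5994, -0.1132, 0.0674]
ee_rot: [0.999, 0.044, -0.001, 0.0]
ft_force: [-7.8, -3.0, 5.3]
grip_width: 0.005
```

Run:
```python
from rig import r
from h import *
s=r.get_state();print(s["time"],s["position"],s["ee_rot"],s["ft_force"])
im=r.snapshot("wrist");cv2.imwrite("pics/wrist5.png",im[:,:,::-1])
```

```text
9.85 [ 0.59939012 -0.113243    0.06744545] [ 9.99039714e-01  4.38059313e-02 -8.07146878e-04  1.95011031e-04] [-7.77567445 -3.00293096  5.25531792]
```

View pics/wrist5.png

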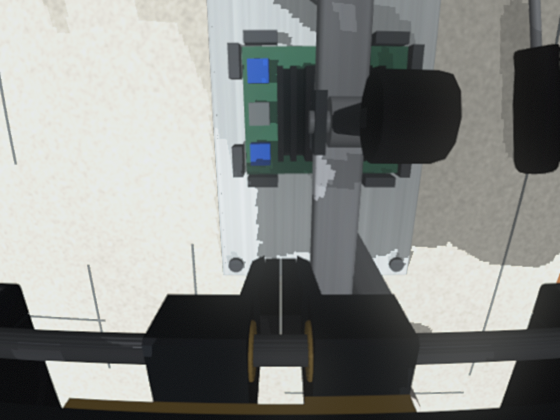

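Run:
```python
from rig import r
from h import *
s=r.get_state()
sg=1.9;u=udir(sg);n=nd(sg);yaw=np.arctan2(n[1],n[0]);print(u,n)
wp=[((*(swing(sg,.041)),.069),yaw,3),((*(swing(sg,.041)),.215),yaw,7),((*(swing(sg,0,.140)),.215),yaw,3)]
plan(s["position"],s["ee_rot"],wp)
```

```text
[ 0.08846129 -0.99607962] [0.99607962 0.08846129]
[{"translation": [-0.21, 0.0, -0.02], "rot": [0.0, 0.01, -0.01], "grip": 0}, {"translation": [-0.21, 0.0, -0.02], "rot": [0.0, 0.01, 0.0], "grip": 0}, {"translation": [-0.21, 0.01, -0.02], "rot": [0.0, 0.01, -0.01], "grip": 0}, {"translation": [0.0, 0.0, -0.83], "rot": [0.0, 0.0, 0.0], "grip": 0}, {"translation": [0.0, 0.0, -0.84], "rot": [0.0, 0.0, 0.0], "grip": 0}, {"translation": [0.0, 0.0, -0.83], "rot": [0.0, 0.0, 0.0], "grip": 0}, {"translation": [0.0, 0.0, -0.84], "rot": [0.0, 0.0, 0.0], "grip": 0}, {"translation": [0.0, 0.0, -0.83], "rot": [0.0, 0.0, 0.0], "grip": 0}, {"translation": [0.0, 0.0, -0.84], "rot": [0.0, 0.0, 0.0], "grip": 0}, {"translation": [0.0, 0.0, -0.83], "rot": [0.0, 0.0, 0.0], "grip": 0}] 

[{"translation": [0.55, -0.11, 0.0], "rot": [0.0, 0.0, 0.0], "grip": 0}, {"translation": [0.55, -0.1, 0.0], "rot": [0.0, 0.0, 0.0], "grip": 0}, {"translation": [0.54, -0.11, 0.0], "rot": [0.0, 0.0, 0.0], "grip": 0}] 

[ 0.62372843 -0.10323438  0.2149751 ] [9.99017405e-01 4.43192042e-02 9.48034297e-05 1.54232308e-04]
```

>>> step_arm([
  {"translation":[-0.22,0,-0.02],"rot":[0,0,0],"grip":0},
  {"translation":[-0.22,0,-0.02],"rot":[0,0,0],"grip":0},
  {"translation":[-0.22,0,-0.02],"rot":[0,0,0],"grip":0},
  {"translation":[0,0,-0.83],"rot":[0,0,0],"grip":0},
  {"translation":[0,0,-0.84],"rot":[0,0,0],"grip":0},
  {"translation":[0,0,-0.83],"rot":[0,0,0],"grip":0},
  {"translation":[0,0,-0.84],"rot":[0,0,0],"grip":0},
  {"translation":[0,0,-0.83],"rot":[0,0,0],"grip":0},
  {"translation":[0,0,-0.84],"rot":[0,0,0],"grip":0},
  {"translation":[0,0,-0.83],"rot":[0,0,0],"grip":0},
])

```text
time: 11.15
position: [0.5832, -0.1144, 0.2155]
ee_rot: [0.999, 0.044, 0.0, -0.0]
ft_force: [0.3, -0.6, -0.2]
grip_width: 0.003
```

>>> step_arm([
  {"translation":[0.55,-0.11,0],"rot":[0,0,0],"grip":0},
  {"translation":[0.55,-0.1,0],"rot":[0,0,0],"grip":0},
  {"translation":[0.54,-0.11,0],"rot":[0,0,0],"grip":0},
])

```text
time: 11.52
position: [0.6238, -0.1028, 0.2148]
ee_rot: [0.999, 0.044, 0.0, -0.0]
ft_force: [-0.1, -0.9, -0.2]
grip_width: 0.005
```

Run:
```python
from rig import r
from h import *
s=r.get_state();print(s["time"],s["position"],s["ee_rot"],s["ft_force"])
im=r.snapshot("wrist");cv2.imwrite("pics/wrist6.png",im[:,:,::-1])
im=r.snapshot("scene");cv2.imwrite("pics/scene6.png",cv2.resize(im[155:310,120:320,::-1],None,fx=3.8,fy=3.8,interpolation=cv2.INTER_CUBIC))
W=r.camera_params("wrist")
u=udir(1.9)
for rr,z in((0,.086),(.16,.08),(.07,.092),(.07,.157),(.054,.155)): print(rr,z,proj(W,[*(PIV+rr*u),z]))
```

```text
11.525 [ 0.62379303 -0.10275545  0.21478468] [ 9.99038031e-01  4.38521331e-02  5.17563246e-05 -1.76389299e-05] [-0.12170683 -0.94781445 -0.1911796 ]
0 0.086 [[282.60759885  21.71274073]]
0.16 0.08 [[282.1160437  219.23408705]]
0.07 0.092 [[282.44555654 117.56763293]]
0.07 0.157 [[283.08305419 124.13527264]]
0.054 0.155 [[283.13580605  96.2871763 ]]
```

View pics/wrist6.png

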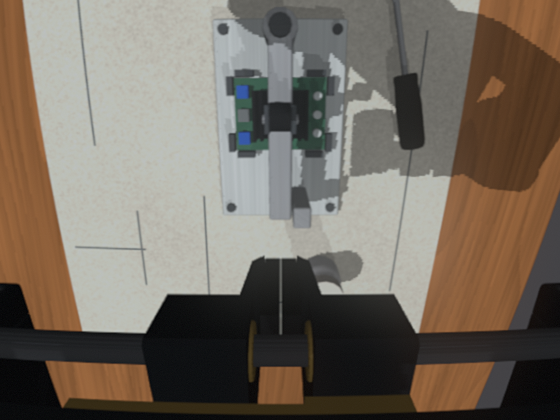

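View pics/scene6.png

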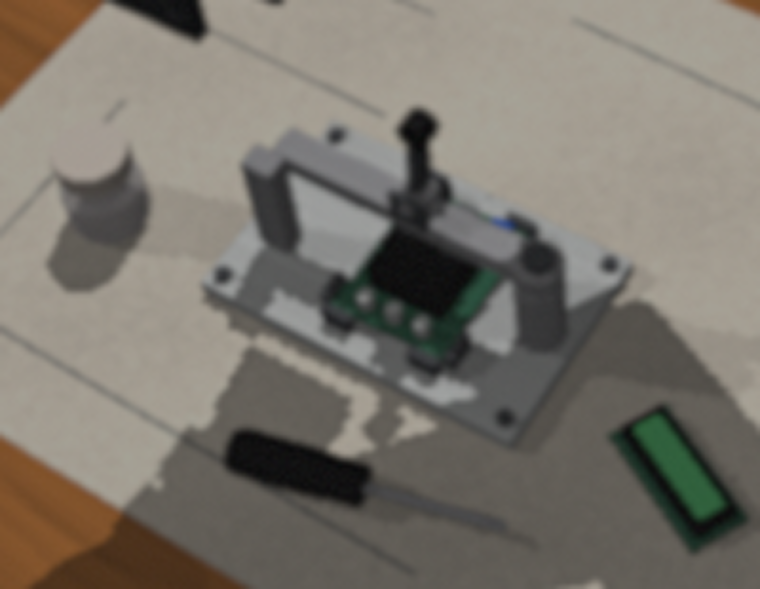

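```bash
cat >> h.py <<'E'
def lev(th,d=.052,h=.009,w=.009):
    rr=.07-d*np.sin(th)+h*np.cos(th)+w; z=.092+d*np.cos(th)+h*np.sin(th)
    return (*(PIV+rr*udir(1.9)),z)
E
python3 - <<'E'
from rig import r
from h import *
s=r.get_state();n=nd(1.9);yaw=np.arctan2(n[1],n[0])
wp=[((*(PIV+.115*udir(1.9)),.142),yaw,5),(lev(-.1),yaw,2)]
for th in np.linspace(0,1.4,21):wp.append((lev(th),yaw,1))
plan(s["position"],s["ee_rot"],wp);print(lev(0),lev(1.4))
E
```

```text
[{"translation": [0.0, -0.19, 0.58], "rot": [0.0, 0.0, 0.0], "grip": 0}, {"translation": [0.0, -0.2, 0.58], "rot": [0.0, 0.0, 0.0], "grip": 0}, {"translation": [0.0, -0.19, 0.58], "rot": [0.0, 0.0, 0.0], "grip": 0}, {"translation": [-0.01, -0.2, 0.58], "rot": [0.0, 0.0, 0.0], "grip": 0}, {"translation": [0.0, -0.19, 0.58], "rot": [0.0, 0.0, 0.0], "grip": 0}, {"translation": [0.0, -0.44, -0.02], "rot": [0.0, 0.0, 0.0], "grip": 0}, {"translation": [0.0, -0.44, -0.02], "rot": [0.0, 0.0, 0.0], "grip": 0}, {"translation": [0.0, -0.2, -0.04], "rot": [0.0, 0.0, 0.0], "grip": 0}, {"translation": [0.0, -0.15, -0.02], "rot": [0.0, 0.0, 0.0], "grip": 0}, {"translation": [0.0, -0.15, -0.01], "rot": [0.0, 0.0, 0.0], "grip": 0}] 

[{"translation": [0.0, -0.14, 0.0], "rot": [0.0, 0.0, 0.0], "grip": 0}, {"translation": [0.0, -0.15, 0.01], "rot": [0.0, 0.0, 0.0], "grip": 0}, {"translation": [0.0, -0.15, 0.02], "rot": [0.0, 0.0, 0.0], "grip": 0}, {"translation": [0.0, -0.14, 0.03], "rot": [0.0, 0.0, 0.0], "grip": 0}, {"translation": [0.0, -0.14, 0.04], "rot": [0.0, 0.0, 0.0], "grip": 0}, {"translation
[... 513 characters left out ...]
0, -0.1, 0.11], "rot": [0.0, 0.0, 0.0], "grip": 0}, {"translation": [0.0, -0.09, 0.12], "rot": [0.0, 0.0, 0.0], "grip": 0}, {"translation": [0.0, -0.08, 0.12], "rot": [0.0, 0.0, 0.0], "grip": 0}, {"translation": [0.0, -0.07, 0.13], "rot": [0.0, 0.0, 0.0], "grip": 0}, {"translation": [0.0, -0.07, 0.13], "rot": [0.0, 0.0, 0.0], "grip": 0}, {"translation": [0.0, -0.05, 0.14], "rot": [0.0, 0.0, 0.0], "grip": 0}] 

[0.61410823 0.00703388 0.10964581] [ 9.99021824e-01  4.42197178e-02  1.25396761e-05 -1.03461776e-04]
(np.float64(0.6191845932080923), np.float64(-0.05145500618096221), np.float64(0.144)) (np.float64(0.6139907053947281), np.float64(0.007028495296082807), np.float64(0.10970733900070867))
```

>>> step_arm([
  {"translation":[0,-0.19,0.58],"rot":[0,0,0],"grip":0},
  {"translation":[0,-0.2,0.58],"rot":[0,0,0],"grip":0},
  {"translation":[0,-0.19,0.58],"rot":[0,0,0],"grip":0},
  {"translation":[0,-0.2,0.58],"rot":[0,0,0],"grip":0},
  {"translation":[0,-0.19,0.58],"rot":[0,0,0],"grip":0},
  {"translation":[0,-0.44,-0.02],"rot":[0,0,0],"grip":0},
  {"translation":[0,-0.44,-0.02],"rot":[0,0,0],"grip":0},
  {"translation":[0,-0.2,-0.04],"rot":[0,0,0],"grip":0},
  {"translation":[0,-0.15,-0.02],"rot":[0,0,0],"grip":0},
  {"translation":[0,-0.15,-0.01],"rot":[0,0,0],"grip":0},
])

```text
time: 12.88
position: [0.6186, -0.0449, 0.1454]
ee_rot: [0.999, 0.044, 0.0, 0.001]
ft_force: [-0.7, -4.7, -0.4]
grip_width: 0.004
```

>>> step_arm([
  {"translation":[0,-0.14,0],"rot":[0,0,0],"grip":0},
  {"translation":[0,-0.15,0.01],"rot":[0,0,0],"grip":0},
  {"translation":[0,-0.15,0.02],"rot":[0,0,0],"grip":0},
  {"translation":[0,-0.14,0.03],"rot":[0,0,0],"grip":0},
])

```text
time: 13.38
position: [0.6172, -0.0297, 0.1434]
ee_rot: [0.999, 0.044, -0.0, 0.0]
ft_force: [-0.5, -4.3, 0.0]
grip_width: 0.003
```

Run:
```python
from rig import r
from h import *
s=r.get_state();print(s["time"],s["position"],s["ee_rot"],s["ft_force"])
im=r.snapshot("wrist");cv2.imwrite("pics/wrist7.png",im[:,:,::-1])
im=r.snapshot("scene");cv2.imwrite("pics/scene7.png",cv2.resize(im[155:310,120:320,::-1],None,fx=3.8,fy=3.8,interpolation=cv2.INTER_CUBIC))
```

```text
13.375 [ 0.61720629 -0.02970893  0.14339831] [ 9.99034807e-01  4.39255536e-02 -9.45274976e-06  2.04567106e-05] [-0.48206436 -4.31249869  0.03785019]
```

View pics/wrist7.png

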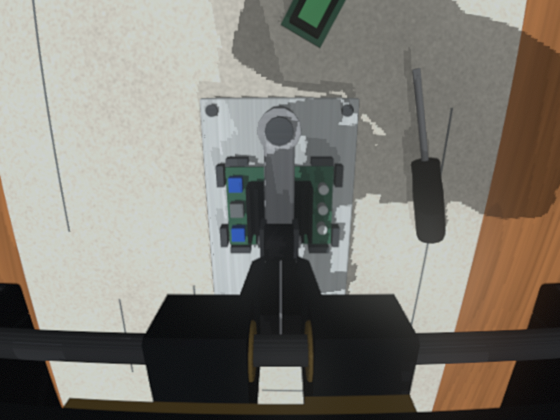

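View pics/scene7.png

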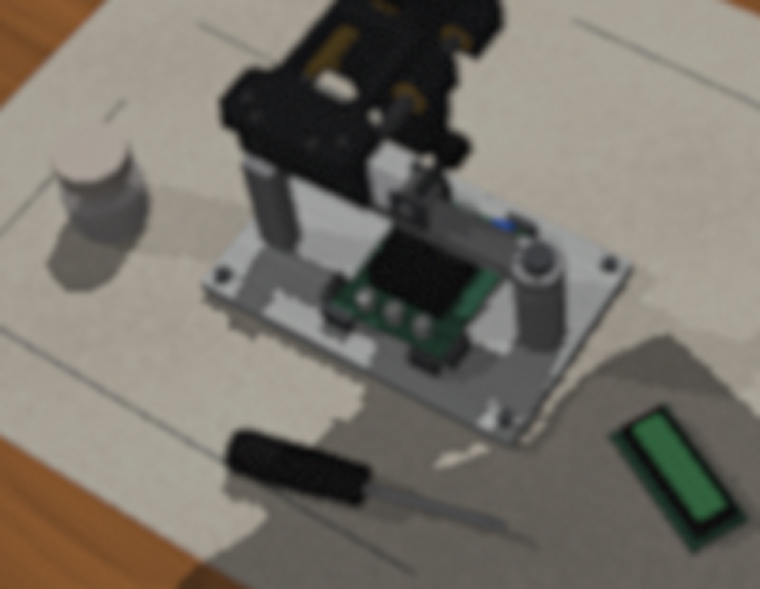

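Lever is tilting as planned (black knob at scene-crop (450,148), 4.3 N). I'll continue the arc.

>>> step_arm([
  {"translation":[0,-0.14,0.04],"rot":[0,0,0],"grip":0},
  {"translation":[0,-0.14,0.05],"rot":[0,0,0],"grip":0},
  {"translation":[0,-0.14,0.06],"rot":[0,0,0],"grip":0},
  {"translation":[0,-0.13,0.07],"rot":[0,0,0],"grip":0},
  {"translation":[0,-0.12,0.08],"rot":[0,0,0],"grip":0},
  {"translation":[0,-0.12,0.09],"rot":[0,0,0],"grip":0},
])

```text
time: 14.22
position: [0.6155, -0.0102, 0.1335]
ee_rot: [0.999, 0.044, -0.0, 0.0]
ft_force: [-0.5, -6.1, -1.5]
grip_width: 0.006
```

>>> step_arm([
  {"translation":[0,-0.11,0.09],"rot":[0,0,0],"grip":0},
  {"translation":[0,-0.11,0.11],"rot":[0,0,0],"grip":0},
  {"translation":[0,-0.1,0.11],"rot":[0,0,0],"grip":0},
  {"translation":[0,-0.09,0.12],"rot":[0,0,0],"grip":0},
  {"translation":[0,-0.08,0.12],"rot":[0,0,0],"grip":0},
])

```text
time: 14.85
position: [0.6144, 0.0019, 0.1199]
ee_rot: [0.999, 0.044, 0.0, 0.0]
ft_force: [0.4, -5.8, 1.2]
grip_width: 0.011
```

>>> step_arm([
  {"translation":[0,-0.07,0.13],"rot":[0,0,0],"grip":0},
  {"translation":[0,-0.07,0.13],"rot":[0,0,0],"grip":0},
  {"translation":[0,-0.05,0.14],"rot":[0,0,0],"grip":0},
])

```text
time: 15.22
position: [0.6141, 0.0067, 0.1102]
ee_rot: [0.999, 0.044, 0.0, 0.0]
ft_force: [-1.0, -4.4, 2.8]
grip_width: 0.006
```

Run:
```python
from rig import r
from h import *
s=r.get_state();print(s["time"],s["position"],s["ee_rot"],s["ft_force"])
im=r.snapshot("wrist");cv2.imwrite("pics/wrist8.png",im[:,:,::-1])
im=r.snapshot("scene");cv2.imwrite("pics/scene8.png",cv2.resize(im[155:310,120:320,::-1],None,fx=3.8,fy=3.8,interpolation=cv2.INTER_CUBIC))
```

```text
15.225 [0.61405965 0.00665604 0.11018966] [9.99034533e-01 4.39306338e-02 2.09866197e-04 2.38610291e-04] [-0.97041064 -4.36761828  2.76298679]
```

View pics/scene8.png

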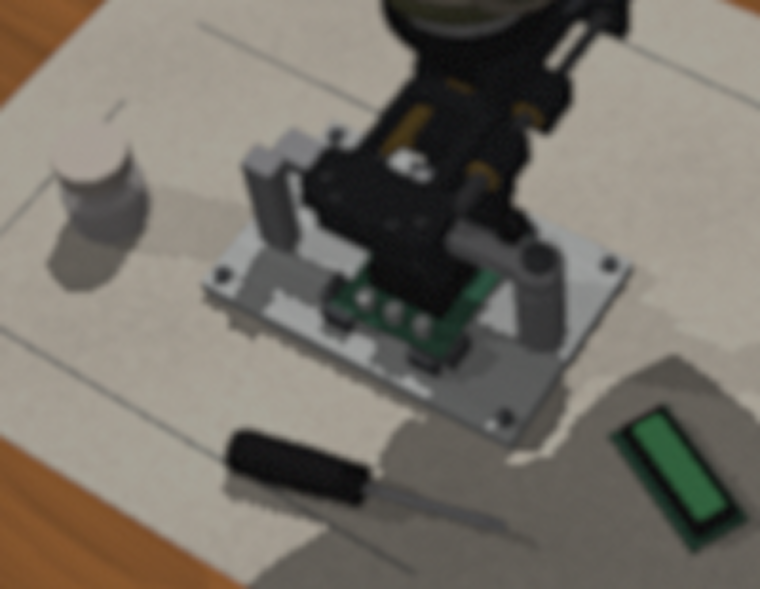

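View pics/wrist8.png

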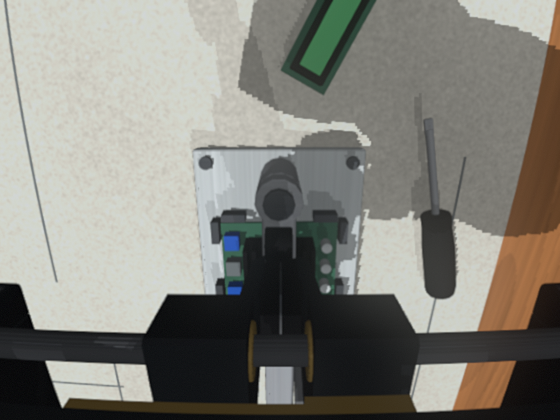

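>>> step_arm([
  {"translation":[0,0,0.1],"rot":[0,0,0],"grip":0},
  {"translation":[0,0,0.1],"rot":[0,0,0],"grip":0},
])

```text
time: 15.58
position: [0.6142, 0.0075, 0.1058]
ee_rot: [0.999, 0.044, 0.001, -0.001]
ft_force: [-3.9, 0.5, 17.4]
grip_width: 0.007
```

>>> step_arm([
  {"translation":[0,0,0.04],"rot":[0,0,0],"grip":0},
  {"translation":[0,0,0],"rot":[0,0,0],"grip":0},
])

```text
time: 15.82
position: [0.6142, 0.0075, 0.1058]
ee_rot: [0.999, 0.044, 0.001, -0.0]
ft_force: [-5.0, 0.2, 15.0]
grip_width: 0.003
```

Run:
```python
from rig import r
from h import *
s=r.get_state();print(s["time"],s["position"],s["ft_force"])
im=r.snapshot("wrist");cv2.imwrite("pics/wrist9.png",im[:,:,::-1])
```

```text
15.825 [0.61421901 0.00746885 0.10583151] [-5.02602981  0.15892767 15.01161353]
```

View pics/wrist9.png

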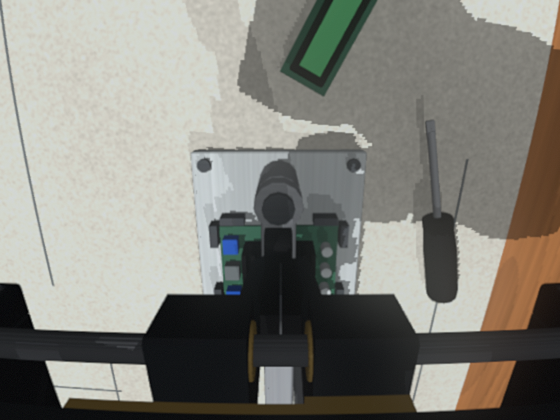

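>>> step_arm([
  {"translation":[0,0,-0.2],"rot":[0,0,0],"grip":0},
  {"translation":[0,0.2,-0.5],"rot":[0,0,0],"grip":0},
  {"translation":[0,0.5,-0.8],"rot":[0,0,0],"grip":0},
  {"translation":[0,0.8,-0.8],"rot":[0,0,0],"grip":0},
  {"translation":[0,0.8,-0.8],"rot":[0,0,0],"grip":0},
  {"translation":[0,0.8,-0.8],"rot":[0,0,0],"grip":0},
  {"translation":[0,0.8,-0.4],"rot":[0,0,0],"grip":0},
])

```text
time: 16.75
position: [0.6228, -0.0913, 0.2128]
ee_rot: [0.999, 0.044, 0.001, 0.0]
ft_force: [-0.4, -0.1, 0.3]
grip_width: 0.007
```

Run:
```python
from rig import r
from h import *
s=r.get_state();print(s["time"],s["position"],s["ft_force"])
im=r.snapshot("wrist");cv2.imwrite("pics/wrist10.png",im[:,:,::-1])
im=r.snapshot("scene");cv2.imwrite("pics/scene10.png",cv2.resize(im[155:310,120:320,::-1],None,fx=3.8,fy=3.8,interpolation=cv2.INTER_CUBIC))
W=r.camera_params("wrist");S=r.camera_params("scene")
u=udir(1.9)
for th in (1.2,1.3,1.4,1.45):
    P=[*(PIV+(.07-.065*np.sin(th))*u),.092+.065*np.cos(th)]
    print(th,proj(W,P),(proj(S,P)-[120,155])*3.8)
```

```text
16.75 [ 0.62283386 -0.09127219  0.2127581 ] [-0.37805014 -0.07153237  0.26117667]
1.2 [[282.51883366  43.19639769]] [[518.16977055 213.46203352]]
1.3 [[282.44977204  41.36864164]] [[522.26334892 222.34667745]]
1.4 [[282.38254429  40.62052857]] [[525.24759079 230.8343174 ]]
1.45 [[282.34986594  40.63066797]] [[526.31817388 234.90194154]]
```

View pics/wrist10.png

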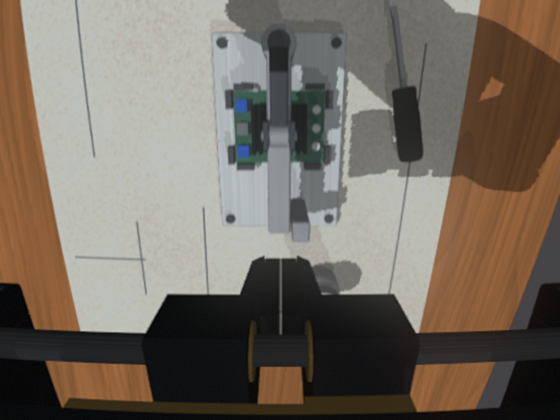

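View pics/scene10.png

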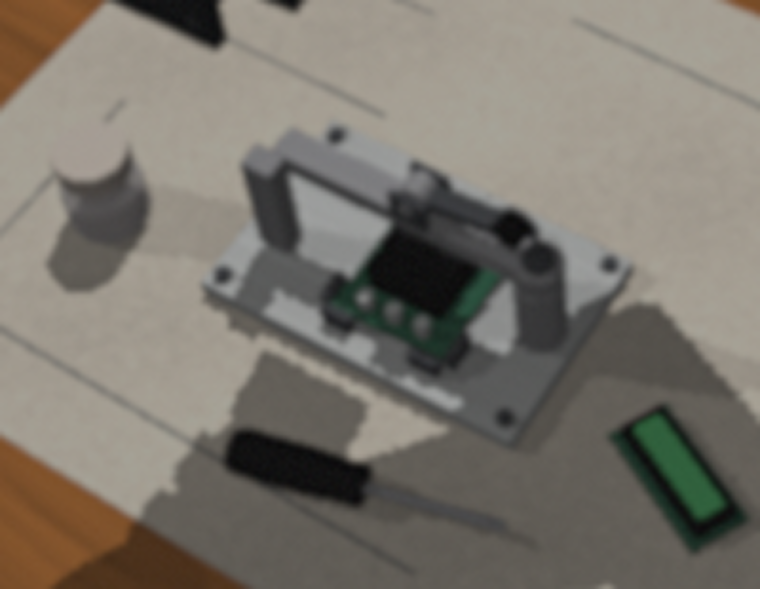

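```bash
python3 - <<'E'
from rig import r
from h import *
s=r.get_state();n=nd(1.9);yaw=np.arctan2(n[1],n[0])
P=(*(PIV+.014*udir(1.9)),.0)
print(P)
wp=[((P[0],P[1],.17),yaw,5),((P[0],P[1],.113),yaw,5)]
plan(s["position"],s["ee_rot"],wp)
E
python3 - <<'E'
import cv2
a=cv2.imread("pics/scene10.png")[120:320,350:600];cv2.imwrite("pics/scene10z.png",cv2.resize(a,None,fx=3,fy=3))
E
```

```text
(np.float64(0.6126384580103784), np.float64(0.022254885380301466), 0.0)
[{"translation": [0.0, -0.92, 0.34], "rot": [0.0, 0.0, -0.01], "grip": 0}, {"translation": [0.0, -0.92, 0.34], "rot": [0.0, -0.01, -0.01], "grip": 0}, {"translation": [0.0, -0.92, 0.33], "rot": [0.0, 0.0, -0.01], "grip": 0}, {"translation": [-0.01, -0.92, 0.34], "rot": [0.01, -0.01, 0.0], "grip": 0}, {"translation": [0.0, -0.92, 0.34], "rot": [0.0, 0.0, -0.01], "grip": 0}, {"translation": [0.0, 0.0, 0.46], "rot": [0.0, 0.0, 0.0], "grip": 0}, {"translation": [0.0, 0.0, 0.45], "rot": [0.0, 0.0, 0.0], "grip": 0}, {"translation": [0.0, 0.0, 0.46], "rot": [0.0, 0.0, 0.0], "grip": 0}, {"translation": [0.0, 0.0, 0.45], "rot": [0.0, 0.0, 0.0], "grip": 0}, {"translation": [0.0, 0.0, 0.46], "rot": [0.0, 0.0, 0.0], "grip": 0}] 

[0.6127252  0.02217084 0.11288588] [9.99017101e-01 4.43263256e-02 7.74202472e-05 4.41560231e-05]
```

View pics/scene10z.png

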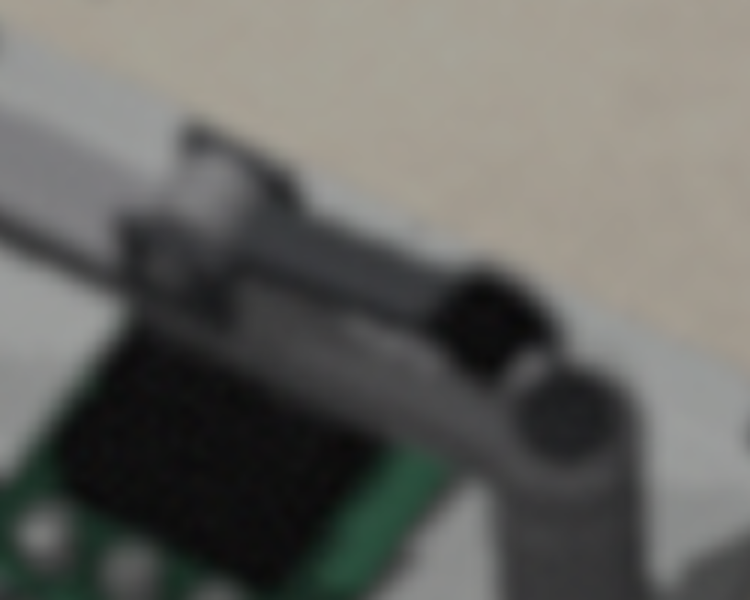

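>>> step_arm([
  {"translation":[0,-0.92,0.34],"rot":[0,0,0],"grip":0},
  {"translation":[0,-0.92,0.34],"rot":[0,0,0],"grip":0},
  {"translation":[0,-0.92,0.33],"rot":[0,0,0],"grip":0},
  {"translation":[0,-0.92,0.34],"rot":[0,0,0],"grip":0},
  {"translation":[0,-0.92,0.34],"rot":[0,0,0],"grip":0},
  {"translation":[0,0,0.46],"rot":[0,0,0],"grip":0},
  {"translation":[0,0,0.45],"rot":[0,0,0],"grip":0},
  {"translation":[0,0,0.46],"rot":[0,0,0],"grip":0},
  {"translation":[0,0,0.45],"rot":[0,0,0],"grip":0},
  {"translation":[0,0,0.4],"rot":[0,0,0],"grip":0},
])

```text
time: 18.1
position: [0.6124, 0.0238, 0.1129]
ee_rot: [0.999, 0.044, -0.0, -0.0]
ft_force: [-0.0, -0.7, -0.5]
grip_width: 0.006
```

>>> step_arm([
  {"translation":[0,0,0.12],"rot":[0,0,0],"grip":0},
])

```text
time: 18.23
position: [0.6123, 0.024, 0.11]
ee_rot: [0.999, 0.044, -0.001, -0.0]
ft_force: [0.3, 0.3, -0.7]
grip_width: 0.004
```

>>> step_arm([
  {"translation":[0,0,0.08],"rot":[0,0,0],"grip":0},
])

```text
time: 18.35
position: [0.6126, 0.0241, 0.1088]
ee_rot: [0.999, 0.044, 0.0, 0.0]
ft_force: [-0.8, 0.4, 0.2]
grip_width: 0.005
```

>>> step_arm([
  {"translation":[0,0,0.08],"rot":[0,0,0],"grip":0},
])

```text
time: 18.48
position: [0.6128, 0.0241, 0.1077]
ee_rot: [0.999, 0.044, 0.001, 0.0]
ft_force: [-3.4, 0.2, 11.7]
grip_width: 0.007
```

>>> step_arm([
  {"translation":[0,0,0.06],"rot":[0,0,0],"grip":0},
  {"translation":[0,0,0],"rot":[0,0,0],"grip":0},
])

```text
time: 18.73
position: [0.6129, 0.0242, 0.1075]
ee_rot: [0.999, 0.044, 0.001, 0.0]
ft_force: [-3.6, 0.3, 12.4]
grip_width: 0.006
```

The tip stalls at 0.1075 m. For 1.45 rad I predicted 0.1077 m, so the lever is on its stop. Backing away now.

>>> step_arm([
  {"translation":[0,0,-0.3],"rot":[0,0,0],"grip":0},
  {"translation":[0,0,-0.7],"rot":[0,0,0],"grip":0},
  {"translation":[0,0,-0.9],"rot":[0,0,0],"grip":0},
  {"translation":[0,0,-0.9],"rot":[0,0,0],"grip":0},
  {"translation":[-0.4,0,-0.9],"rot":[0,0,0],"grip":0},
  {"translation":[-0.8,0,-0.9],"rot":[0,0,0],"grip":0},
  {"translation":[-0.9,0,-0.5],"rot":[0,0,0],"grip":0},
  {"translation":[-0.9,0,0],"rot":[0,0,0],"grip":0},
  {"translation":[-0.9,0,0],"rot":[0,0,0],"grip":0},
  {"translation":[-0.9,0,0],"rot":[0,0,0],"grip":0},
])

```text
time: 19.98
position: [0.4922, 0.0136, 0.233]
ee_rot: [0.999, 0.044, 0.0, 0.0]
ft_force: [-0.7, -1.0, -0.2]
grip_width: 0.007
```

>>> step_arm([
  {"translation":[-0.9,0,0],"rot":[0,0,0],"grip":0},
  {"translation":[-0.9,0,0],"rot":[0,0,0],"grip":0},
  {"translation":[-0.8,0,0],"rot":[0,0,0],"grip":0},
  {"translation":[-0.3,0,0],"rot":[0,0,0],"grip":0},
  {"translation":[0,0,0],"rot":[0,0,0],"grip":0},
  {"translation":[0,0,0],"rot":[0,0,0],"grip":0},
])

```text
time: 20.72
position: [0.4213, 0.0072, 0.2328]
ee_rot: [0.999, 0.044, 0.0, 0.0]
ft_force: [0.1, 0.7, 0.0]
grip_width: 0.006
```

Run:
```python
from rig import r
from h import *
s=r.get_state();print(s["time"],s["position"],s["ft_force"])
im=r.snapshot("top")[150:300,220:420,::-1];a=cv2.imread("pics/top0.png")[150:300,220:420]
cv2.imwrite("pics/top11.png",cv2.resize(np.vstack([a,im]),None,fx=2,fy=2,interpolation=cv2.INTER_CUBIC))
im=r.snapshot("scene");cv2.imwrite("pics/scene11.png",cv2.resize(im[155:310,120:320,::-1],None,fx=3.8,fy=3.8,interpolation=cv2.INTER_CUBIC))
```

```text
20.725 [0.42129963 0.0071923  0.23276608] [0.08359173 0.67484728 0.04932014]
```

View pics/top11.png

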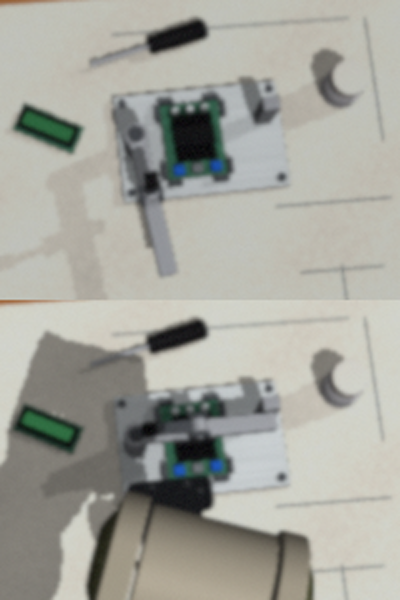

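View pics/scene11.png

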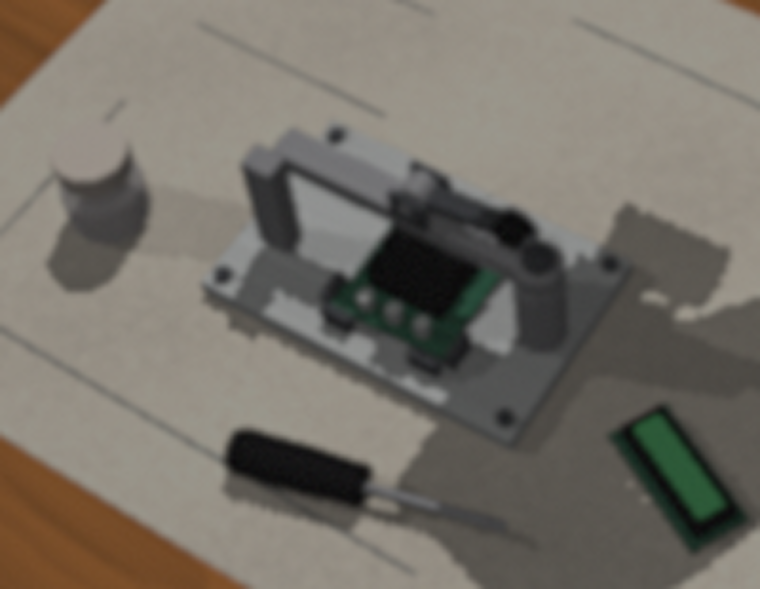

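Both views show the strap against its stop post and the lever down along it, with the knob at scene-crop (513,229). The board is in its nest, and the jar, display and screwdriver have not moved. Handing in.

```bash
python3 -c "
from rig import r
r.sign_off();print(r.get_state()['time'])"
```

```text
the job is handed in; nothing more can be done
the job is handed in; nothing more can be done
```

I clamped the board with the shut fingers, without squeezing or lifting anything, and handed the job in at about 21 s.

- **Strap:** I swung it over the board with the outside of a finger, using about 1.5–2 N. It came up against the stop post with a force of about 8–10 N. The pictures after I backed off show it resting against the post.
- **Lever:** I pushed it down along an arc with about 4–6 N, then pressed until it stalled at about 15–17 N. A second press on the knob stalled at 107.5 mm with about 12 N. I had predicted about 107.7 mm for fully down, taking the knob's centre as about 56 mm from the hinge, so the lever appears to be fully down.
- **Final check:** The arm is clear, with wrist force near zero. In the top and scene pictures the board is in its nest, and the jar, display module and screwdriver look unmoved.

My position estimates from the different cameras differed by 2–4 mm, which did not affect the pushes. No check failed. I could not see the pad's contact with the heat sink directly.

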